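Tip the V-block over so that its V faces up

ROBOT

A 6-joint arm with a two-finger parallel gripper is mounted at the origin on a cart in front of the work surface, level with it; the furniture and walls round the work are solid. World frame = base frame: x ahead of the robot, y to its left, z up, the work surface at z = 0. Lengths are in m, angles in rad, forces in N, time in s.
With the tool pointing down it reaches from about 0.35 to 0.725 m from the base axis. Payload 6 kg.
Tool frame: the origin (TCP) lies at the very end of the fingers, on their centre line; the grasp point (between the pads) lies 19 mm behind it; z points along the fingers, y is the line along which they close (so a half turn about z gives the same grasp; the last joint's range is limited). The gripper opens to 85 mm and grips with 20 to 120 N. Pads are 22 mm wide; open, the fingers measure 114 mm over their backs; the gripper's body (76 mm by 85 mm) begins 54 mm behind the grasp point. The pads swing forward as they close: fully open they stand 13 mm farther back than shut.
Start: joints at [-0.873, 0.04, 0.085, 0, -1.615, -0.334], TCP at [0.214, -0.561, 0.231] pointing down, gripper open.
Joint ranges: [-2.56, 2.56], [-1.29, 2.01], [-1.08, 1.49], [-3.29, 1.98], [-2.81, -0.18], [-2.99, 2.99]. Speed limits (rad/s): [2.57, 2.57, 3.01, 3.14, 3.14, 3.14].

INTERFACE

Orientations are given as a unit quaternion [x, y, z, w].
In Python, from cell import sense, snapshot, sign_off, masks_of gives the robot as it stands.
- The arm moves only by the tool send_rows, never from a script. Its argument "motion" is one flat list of numbers, 4 for each row, row after row: the shift along the tool's x, y, z in mm, then the turn about the tool's z in rad. A call has exactly 5 rows; each row is the pose to reach, as a shift and turn from the pose commanded when the call began, along the tool's axes at that moment; what a row does not reach only later rows make up. A row lasts 1/8 s, in which the tool goes at most 62.5 mm and 10.7 degrees, less where a joint would pass 70% of its speed; a pose out of reach is approached as far as the arm can. A call with a gripper value outside its range is refused whole. "claw" is the gripper command: -1 is shut, 1 is fully open, values between are in proportion, set as the call begins (left out, the last holds). The fingers move at their own pace and stop on an object; "newtons" is the grip in N (left out, the last holds). Time passes only in rows, so rows that repeat a pose let the fingers close, or fill a call up. It gives the time, the measured TCP pose, the force, the opening and the grip force at its end, in the units of the state.
- sense(): the state, without advancing time (a new reading comes with each control period).
- snapshot(name): name is "scene" or "top"; returns a dict with "pixels" (384x512x3 uint8, blue, green, red), "vertical_fov" (degrees; the focal length in pixels is half the picture's height over the tangent of half this angle, whatever the lens; pixels are square), "cx", "cy" (the principal point, pixels), "xyz" and "rotation" of the camera in the world. Camera axes: x right, y down, z forward; pixel columns grow to the right and rows downward; lengths in m; the calibration is good to about 2 mm. A picture is of the moment at which its call begins. There is no depth.
- sign_off(): hands the job in; it is judged then, once.
Trained networks look in the newest picture that a camera, given by its name, has taken for a name from the list of things; names that differ only in an ending like _2 or _b are one class to them, and where a whole thing is asked for, a point or a joint stands for the part that bears it (a point fixed in the world has none). Each returns a list of dicts, best first, with "conf" (0 to 1); they miss things now and then, are a little off and sometimes report something else, mostly with a low value. They report only what shows in the picture. A call takes as long as a camera call. They do not tell look-alikes from the thing itself.
- masks_of(label, camera): "pixels" (384x512 bool, what is visible of it) and "position" ([row, column] in pixels, amid what is visible of it).
The state is a dict: "time_s": time; "qpos": joint angles; "joint_vel": joint speeds; "effort": joint torques, N m; "eef_pos": TCP position; "tcp_rot": TCP orientation; "wrist_force": force on the tool from outside, world axes, zero at the start; "ft_torque": the same for the moment, N m; "grip_width": opening from 0.0 (shut) to 1.0 (fully open); "grip_force": force on a finger pad.
Only numpy, scipy, OpenCV 4.12 (cv2) and the standard library are available. Lean on these libraries where they do the work, as an engineer would, in place of code of your own. Each camera call takes 0.05 s, during which the arm holds its last target. There are 200 camera calls.

TASK

A matched pair of bare metal V-blocks is being set up to carry a valve for checking: one already sits with its V groove up, the other lies on its side with the V facing sideways. Tip the one on its side a quarter turn over its bottom edge so that it sits flat with its V groove facing straight up, close to where it lies now (within about a hand's length). Leave where they stand the V-block that is already right and the plain drilled block.

Things in the scene. Friction and masses are not known exactly. Their poses are not given: they have to be found in the camera images.
- lying_v_center (a point): Centre of the V-block on its side: bare steel-grey metal, about 0.35 kg, loose. 70 mm tall, 50 mm long (own y, level, along the groove), 40 mm deep (own x, level); point 35 mm up. Its -x face, turned roughly to the robot, has a 90 degree V at mid-height, 40 mm wide at the face, 20 mm deep. Its +x face is flat and must end underneath (own x straight down; block then 40 mm high, centre 20 mm up).
- lying_v_strip (a point): Middle of the flat strip, 15 mm high and 50 mm long, above the groove on the block's -x face; 62.5 mm above the bench at the start; same axes as the block. Pushed level here toward +x the block tips over its bottom +x edge and does not slide (bench friction at least about 0.45); past about 35 degrees it falls over by itself, its centre ending about 55 mm farther along.
- mate_v_center (a point): Centre of the other, identical V-block, already right: groove up along its own y axis, footprint 70 mm (x) by 50 mm (y), 40 mm high, the point 20 mm above the bench. Leave it.
- plain_center (a point): Centre of a plain setting block of the same material and outer size (70 mm tall, 40 mm deep in x, 50 mm long in y) with six 10 mm holes right through it in x and no groove; the point is 35 mm above the bench. Leave it.
Mind the look-alikes: they are no part of the job. Leave any red or yellow look-alike of the part that bears lying_v_center alone.

How it is judged:
At the end, for the whole second after the job is handed in: The V-block that lay on its side rests still on the bench with its groove facing up (within 10 degrees), its centre less than 28 mm above the bench and within 180 mm of where it was at the start (angle between lying_v_center's own x axis and vertical above 2.96 rad and height (world z) of lying_v_center below 0.028 m and distance of lying_v_center from where it was at the start of the episode below 0.18 m and linear speed of lying_v below 0.02 m/s and angular speed of lying_v below 0.2 rad/s); the robot touches nothing.
It fails at once if the V-block that was already right is moved by more than 20 mm or tilted by more than 20 degrees (distance of mate_v_center from where it was at the start of the episode above 0.02 m or angle between mate_v_center's own z axis and vertical above 0.35 rad).
It fails at once if the plain block is moved by more than 20 mm or tilted by more than 20 degrees (distance of plain_center from where it was at the start of the episode above 0.02 m or angle between plain_center's own z axis and vertical above 0.35 rad).
It also fails if it takes over 35 s, if anything falls off the work surface, if the arm or the gripper's body presses on something with over 40 N, if the wrist force passes 120 N, or if a joint passes its speed limit or range.

## Working session

There is one attempt and no reset: what is moved stays moved. The work goes in short steps, Python scripts to look and compute and a tool call to move; the robot and the scene stay as the last step left them, time stands still between calls to the robot, and variables do not carry over. Pictures are saved under pics/ and viewed, at most 10 in all, crops included, and the job is handed in when it is done.

Besides the shell and the picture viewer there is one more tool, called after "Request:" as name(argument=value, ...) on one line, values as JSON. send_rows: Moves the arm, as the interface text tells. Its arguments: {"type":"object","properties":{"motion":{"type":"array","items":{"type":"number"}},"claw":{"type":"number"},"newtons":{"type":"number"}},"required":["motion"]}

```bash
mkdir -p pics
cat > h.py <<'E'
import numpy as np, cv2
from cell import sense, snapshot, sign_off, masks_of
def ray(s,rc,z):
    f=s["pixels"].shape[0]/2/np.tan(np.radians(s["vertical_fov"])/2)
    d=np.array(s["rotation"])@np.array([(rc[1]-s["cx"])/f,(rc[0]-s["cy"])/f,1.])
    c=np.array(s["xyz"]); return c+d*(z-c[2])/d[2]
def proj(s,p):
    f=s["pixels"].shape[0]/2/np.tan(np.radians(s["vertical_fov"])/2)
    q=np.array(s["rotation"]).T@(np.array(p)-np.array(s["xyz"]))
    return s["cy"]+f*q[1]/q[2], s["cx"]+f*q[0]/q[2]
E
python3 - <<'E'
from h import *
out=[]
for n in("scene","top"):
    s=snapshot(n); cv2.imwrite(f"pics/{n}0.png",s["pixels"]); print(n,s["vertical_fov"],s["cx"],s["cy"],s["xyz"],np.round(s["rotation"],3).tolist())
    for l in("lying_v_center","mate_v_center","plain_center"):
        for m in masks_of(l,n):
            b=np.argwhere(m["pixels"]); print(l,round(m["conf"],2),m["position"],b.min(0),b.max(0),np.round(ray(s,m["position"],.04),3))
print(sense())
E
```

```text
scene 43.800778673391186 259.16584771869617 190.47562384179258 [-0.24663257 -0.77579761  0.57321926] [0.771, -0.369, 0.238, -0.462]Traceback (most recent call last):
  File "<stdin>", line 7, in <module>
  File "h.py", line 5, in ray
    d=np.array(s["rotation"])@np.array([(rc[1]-s["cx"])/f,(rc[0]-s["cy"])/f,1.])
      ~~~~~~~~~~~~~~~~~~~~~~~^~~~~~~~~~~~~~~~~~~~~~~~~~~~~~~~~~~~~~~~~~~~~~~~~~~
ValueError: matmul: Input operand 1 has a mismatch in its core dimension 0, with gufunc signature (n?,k),(k,m?)->(n?,m?) (size 3 is different from 4)
```

```bash
sed -i 's/np.array(s\["rotation"\])/R.from_quat(s["rotation"]).as_matrix()/; 1a from scipy.spatial.transform import Rotation as R' h.py
python3 - <<'E'
from h import *
for n in("scene","top"):
    s=snapshot(n); cv2.imwrite(f"pics/{n}0.png",s["pixels"]); print(n,s["vertical_fov"],s["cx"],s["cy"],s["xyz"],np.round(s["rotation"],3).tolist())
    for l in("lying_v_center","mate_v_center","plain_center"):
        for m in masks_of(l,n):
            b=np.argwhere(m["pixels"]); print(l,round(m["conf"],2),m["position"],b.min(0),b.max(0),np.round(ray(s,m["position"],.04),3))
print(sense())
E
```

```text
scene 43.800778673391186 259.16584771869617 190.47562384179258 [-0.24663257 -0.77579761  0.57321926] [0.771, -0.369, 0.238, -0.462]
lying_v_center 0.96 [256.8, 308.7] [237 296] [279 329] [ 0.418 -0.396  0.04 ]
lying_v_center 0.71 [230.0, 328.7] [211 316] [250 340] [ 0.527 -0.376  0.04 ]
lying_v_center 0.63 [208.8, 328.5] [202 314] [219 336] [ 0.606 -0.329  0.04 ]
mate_v_center 0.76 [201.7, 238.5] [187 221] [215 256] [ 0.498 -0.152  0.04 ]
plain_center 0.58 [183.1, 174.2] [165 160] [199 186] [0.468 0.031 0.04 ]
top 48.68983542977259 252.15051118618862 193.41827724023744 [ 0.48810744 -0.13428436  0.99114982] [-0.699, 0.715, -0.018, 0.002]
lying_v_center 0.94 [140.4, 316.5] [126 305] [154 330] [ 0.63  -0.304  0.04 ]
lying_v_center 0.92 [183.7, 348.6] [168 330] [197 361] [ 0.531 -0.374  0.04 ]
lying_v_center 0.9 [230.6, 364.7] [216 344] [245 378] [ 0.424 -0.407  0.04 ]
mate_v_center 0.57 [190.0, 237.6] [170 226] [201 248] [ 0.522 -0.124  0.04 ]
plain_center 0.62 [210.6, 159.4] [200 145] [221 175] [0.48  0.052 0.04 ]
{'time_s': 0.5, 'qpos': array([-8.73309715e-01,  4.02217507e-02,  8.47575618e-02, -3.43032419e-05,
       -1.61547365e+00, -3.33693467e-01]), 'joint_vel': array([-6.54913469e-05, -3.97384406e-04,  1.09892465e-03, -6.48530011e-04,
        1.15017332e-03,  4.79786081e-04]), 'effort': array([ 1.54744426e-03, -3.67543995e+01,  3.47163248e+01,  6.92778468e+00,
       -1.12730999e-03,  1.86175947e-05]), 'eef_pos': array([ 0.21350626, -0.56069694,  0.23121877]), 'tcp_rot': array([-1.80895933e-01,  9.83502240e-01,  7.00067358e-05, -1.99794262e-05]), 'wrist_force': array([0.56733909, 0.375783  , 0.18411792]), 'ft_torque': array([0.02752902, 0.01580696, 0.0040801 ]), 'grip_force': 0.0, 'grip_width': 0.9967446266559227}
```

View pics/scene0.png

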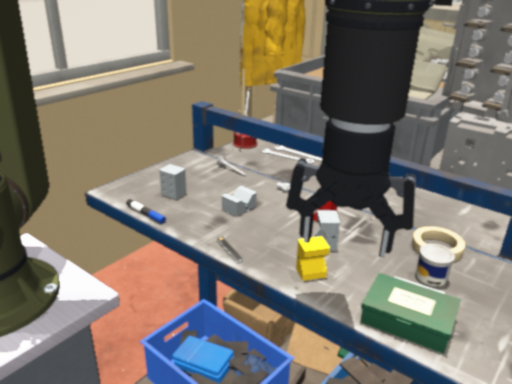

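View pics/top0.png

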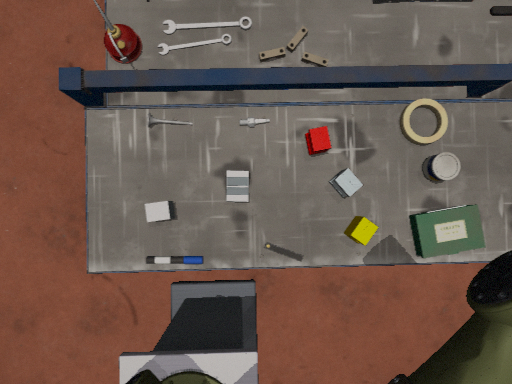

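The three candidates in the top view are red (140,317), yellow (231,363) and steel-grey (184,347). The grey one matches "bare steel-grey metal". I'll check it in an enlarged crop and measure its yaw.

Run:
```python
from h import *
s=snapshot("top"); m=[m for m in masks_of("lying_v_center","top")]
m=min(m,key=lambda m:abs(m["position"][0]-184)+abs(m["position"][1]-348))
c=cv2.resize(s["pixels"][110:260,290:390],None,fx=4,fy=4,interpolation=cv2.INTER_CUBIC)
s2=snapshot("scene"); c2=cv2.resize(s2["pixels"][190:290,285:350],None,fx=6,fy=6,interpolation=cv2.INTER_CUBIC)
cv2.imwrite("pics/crop.png",np.hstack([c,c2]))
# silhouette fit: box 40x50x70 vs mask
from scipy.optimize import minimize
M=m["pixels"]
def sil(p):
    x,y,t=p;r=R.from_euler('z',t).as_matrix()
    P=np.array([np.array([x,y,0])+r@np.array([a*.02,b*.025,z]) for a in(-1,1) for b in(-1,1) for z in(0,.07)])
    q=np.array([proj(s,k) for k in P])[:,::-1]
    I=np.zeros(M.shape,np.uint8);cv2.fillConvexPoly(I,cv2.convexHull(np.round(q*16).astype(np.int32)),1,shift=4);return I>0
best=[]
for t in np.radians(np.arange(-90,90,3)):
    for x in np.arange(.505,.55,.004):
        for y in np.arange(-.39,-.345,.004):
            S=sil((x,y,t));best.append(((S&M).sum()/(S|M).sum(),x,y,np.degrees(t)))
best.sort(reverse=True);print(np.round(best[:12],3))
```

```text
[[  0.821   0.533  -0.366 -60.   ]
 [  0.82    0.533  -0.366 -63.   ]
 [  0.819   0.533  -0.366 -57.   ]
 [  0.817   0.533  -0.366 -54.   ]
 [  0.813   0.533  -0.366 -51.   ]
 [  0.813   0.533  -0.37  -45.   ]
 [  0.808   0.533  -0.366 -45.   ]
 [  0.808   0.533  -0.37  -48.   ]
 [  0.807   0.533  -0.366 -66.   ]
 [  0.807   0.537  -0.366 -57.   ]
 [  0.806   0.533  -0.37  -54.   ]
 [  0.806   0.533  -0.37  -51.   ]]
```

View pics/crop.png

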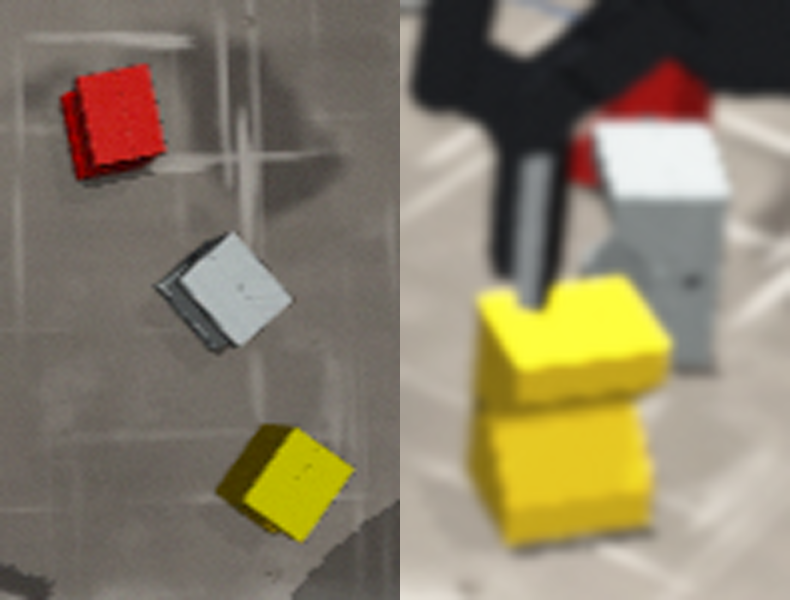

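Crop: the grey block's top face has corners at about (235,233), (293,300), (235,347) and (180,280). Its dark layered groove face looks lower-left, toward the robot, and the scene view shows the V notch on that same side. So this is the block to tip, and the push goes upper-right in the top view (+x, −y). Red and yellow are the look-alikes.

Run:
```python
from h import *
s=snapshot("top")
c=[(180,280),(235,233),(293,300),(235,347)]
P=np.array([ray(s,((y+.5)/4-.5+110,(x+.5)/4-.5+290),.07) for x,y in c]);print(np.round(P,4))
print([np.linalg.norm(P[i]-P[(i+1)%4]).round(4) for i in range(4)])
d=(P[1]-P[0])+(P[2]-P[3]);e=(P[0]-P[3])+(P[1]-P[2])
a=np.degrees(np.arctan2(d[1],d[0]));b=np.degrees(np.arctan2(e[1],e[0]));print("x yaw",a,"y yaw",b,"center",P.mean(0))
yaw=np.radians((a+b-90)/2);u=np.array([np.cos(yaw),np.sin(yaw)]);
C=P.mean(0)[:2];print("yaw",np.degrees(yaw),"strip",C-.02*u, "fall",C+.055*u,"far end",C+.09*u)
for p in [[128+140/4-13+0,0]]:pass
t=R.from_quat(sense()["tcp_rot"]).as_matrix();print(t.round(3),sense()["eef_pos"])
# other things near: red, yellow corners, tape, can
for n,(r,cc),z in[("red tl",(128,306),.07),("red br",(152,330),.07),("red bl",(154,310),0),("tape l",(125,402),0.01),("can l",(168,424),.05),("yel top",(217,363),.07),("yel left",(233,345),.07),("yel r",(227,378),.07),("box tl",(215,410),.05)]:print(n,ray(s,(r,cc),z).round(3))
```

```text
[[ 0.5389 -0.3362  0.07  ]
 [ 0.5639 -0.3672  0.07  ]
 [ 0.5266 -0.398   0.07  ]
 [ 0.5016 -0.3653  0.07  ]]
[np.float64(0.0398), np.float64(0.0484), np.float64(0.0411), np.float64(0.0473)]
x yaw -51.82829325724496 y yaw 38.719919499641634 center [ 0.53276838 -0.36668187  0.07      ]
yaw -51.55418687880166 strip [ 0.5203329  -0.35101794] fall [ 0.56696596 -0.40975768] far end [ 0.58872806 -0.43716956]
[[-0.935 -0.356 -0.   ]
 [-0.356  0.935  0.   ]
 [ 0.     0.    -1.   ]] [ 0.21350934 -0.56069948  0.23127781]
red tl [ 0.653 -0.277  0.07 ]
red br [ 0.6   -0.328  0.07 ]
red bl [ 0.604 -0.295  0.   ]
tape l [ 0.667 -0.512  0.01 ]
can l [ 0.562 -0.543  0.05 ]
yel top [ 0.456 -0.396  0.07 ]
yel left [ 0.422 -0.356  0.07 ]
yel r [ 0.433 -0.428  0.07 ]
box tl [ 0.457 -0.508  0.05 ]
```

Request:
send_rows(motion=[-46,20,0,0.17,-92,39,0,0.34,-138,58,0,0.51,-184,77,0,0.68,-230,97,0,0.85], claw=-1, newtons=40)

```text
time_s: 1.32
eef_pos: [0.3949, -0.387, 0.2315]
tcp_rot: [0.243, 0.97, -0.0, 0.0]
wrist_force: [0.9, -0.6, 0.2]
grip_width: 0.002
grip_force: 0.0
```

```bash
cat >> h.py <<'E'
def rel(t,yaw=-51.6):
    q=sense();r=R.from_quat(q["tcp_rot"]).as_matrix();p=np.array(q["eef_pos"])
    print("t",q["time_s"],"tcp",p.round(4),"tool shift mm",(r.T@(np.array(t)-p)*1000).round(1),
     "turn",((np.arctan2(-r[1,0],-r[0,0])-np.radians(yaw)+np.pi)%(2*np.pi)-np.pi).round(3),"F",np.round(q["wrist_force"],1),"w",round(q["grip_width"],3))
E
python3 -c "
from h import *
rel([.483,-.304,.15])"
```

```text
t 1.325 tcp [ 0.3949 -0.387   0.2315] tool shift mm [-38.4 114.7  81.5] turn 0.409 F [ 0.9 -0.6  0.2] w 0.002
```

Request:
send_rows(motion=[-13,38,0,0.14,-26,76,0,0.28,-38,115,0,0.41,-38,115,40,0.41,-38,115,81,0.41])

```text
time_s: 1.95
eef_pos: [0.482, -0.3037, 0.1496]
tcp_rot: [0.433, 0.902, 0.0, 0.001]
wrist_force: [0.8, 0.5, -0.5]
grip_width: 0.001
grip_force: 0.0
```

```bash
python3 -c "
from h import *
rel([.483,-.304,.06])
s=snapshot('top'); a=s['pixels'][110:260,270:390]
b=snapshot('scene')['pixels'][150:275,270:370]
cv2.imwrite('pics/c2.png',np.hstack([cv2.resize(a,(400,500)),cv2.resize(b,(400,500))]))"
```

```text
t 1.95 tcp [ 0.482  -0.3037  0.1496] tool shift mm [-0.8  0.6 89.6] turn 0.006 F [ 0.8  0.5 -0.5] w 0.001
```

View pics/c2.png

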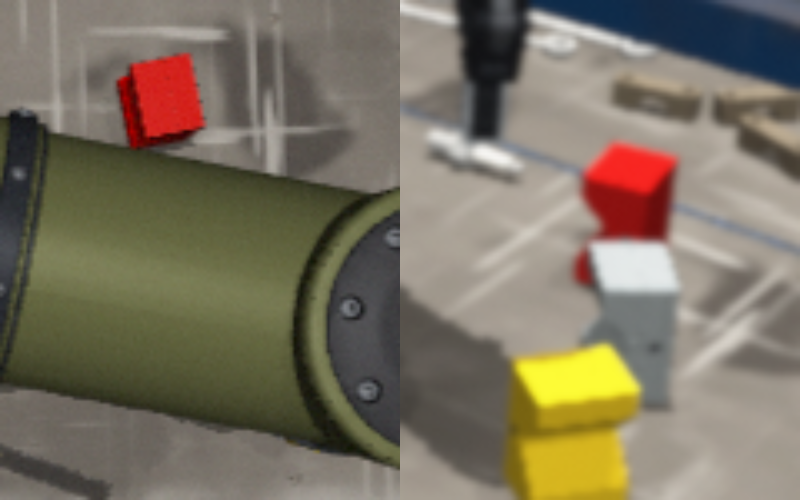

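Request:
send_rows(motion=[0,0,45,0,0,0,89,0,-15,1,89,0,-30,1,89,0,-40,1,89,0])

```text
time_s: 2.68
eef_pos: [0.5081, -0.3359, 0.0632]
tcp_rot: [0.433, 0.901, -0.0, 0.001]
wrist_force: [-0.3, -0.1, -0.2]
grip_width: 0.001
grip_force: 0.0
```

Request:
send_rows(motion=[-5,0,0,0,-10,0,0,0,-15,0,0,0,-20,0,0,0,-25,0,0,0])

```text
time_s: 3.3
eef_pos: [0.5229, -0.3546, 0.0615]
tcp_rot: [0.433, 0.901, 0.0, 0.0]
wrist_force: [-1.1, 0.5, 0.6]
grip_width: 0.005
grip_force: 0.7
```

```bash
python3 -c "
from h import *
rel([.5203,-.351,.06])
b=snapshot('scene')['pixels'][150:275,270:370]
cv2.imwrite('pics/c3.png',cv2.resize(b,(480,600)))"
```

```text
t 3.3 tcp [ 0.5229 -0.3546  0.0615] tool shift mm [4.5 0.2 1.5] turn 0.004 F [-1.1  0.5  0.6] w 0.005
```

View pics/c3.png

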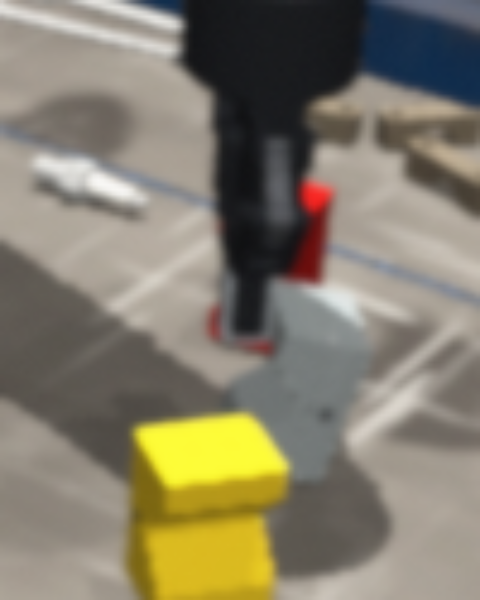

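The closed finger is on the strip, at about (250,330) in the crop, and the block is tipping about its far bottom edge without sliding. I'll keep pushing.

Request:
send_rows(motion=[-6,0,0,0,-12,0,0,0,-18,0,0,0,-24,0,0,0,-30,0,0,0])

```text
time_s: 3.98
eef_pos: [0.5417, -0.3782, 0.0612]
tcp_rot: [0.433, 0.901, 0.0, -0.0]
wrist_force: [-0.4, -0.5, 0.0]
grip_width: -0.005
grip_force: 0.0
```

Request:
send_rows(motion=[-4,0,0,0,-6,0,0,0,-6,0,0,0,-6,0,0,0,-6,0,0,0])

```text
time_s: 4.6
eef_pos: [0.5451, -0.3824, 0.0614]
tcp_rot: [0.433, 0.901, 0.0, 0.0]
wrist_force: [0.4, 0.4, -0.6]
grip_width: -0.003
grip_force: 0.0
```

```bash
python3 -c "
from h import *
rel([.5203,-.351,.06])
b=snapshot('scene')['pixels'][150:275,270:370]
cv2.imwrite('pics/c4.png',cv2.resize(b,(480,600)))"
```

```text
t 4.6 tcp [ 0.5451 -0.3824  0.0614] tool shift mm [40.   0.2  1.4] turn 0.005 F [ 0.4  0.4 -0.6] w -0.003
```

View pics/c4.png

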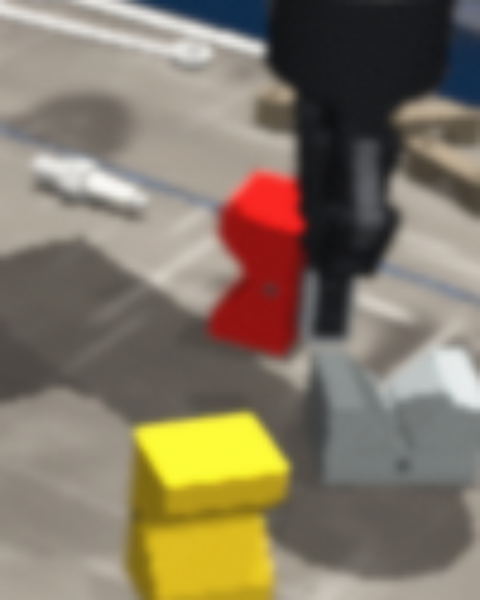

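The block is flat with its groove up, at crop (400,430). The finger is above and clear of it, so I'll lift straight up and let everything settle.

Request:
send_rows(motion=[0,0,-40,0,0,0,-80,0,0,0,-120,0,0,0,-120,0,0,0,-120,0])

```text
time_s: 5.28
eef_pos: [0.5451, -0.3822, 0.1807]
tcp_rot: [0.433, 0.901, 0.0, -0.0]
wrist_force: [0.6, 0.0, -1.1]
grip_width: 0.003
grip_force: 0.0
```

Request:
send_rows(motion=[0,0,0,0,0,0,0,0,0,0,0,0,0,0,0,0,0,0,0,0])

```text
time_s: 5.9
eef_pos: [0.5451, -0.3825, 0.1812]
tcp_rot: [0.433, 0.901, 0.0, -0.0]
wrist_force: [-0.5, 0.8, 0.5]
grip_width: -0.002
grip_force: 0.0
```

```bash
python3 -c "
from h import *
b=snapshot('scene')['pixels'];cv2.imwrite('pics/end.png',b)
rel([.5203,-.351,.06])"
```

```text
t 5.95 tcp [ 0.5451 -0.3826  0.1813] tool shift mm [ 40.2   0.3 121.3] turn 0.004 F [ 0.1 -0.5  0.4] w -0.002
```

View pics/end.png

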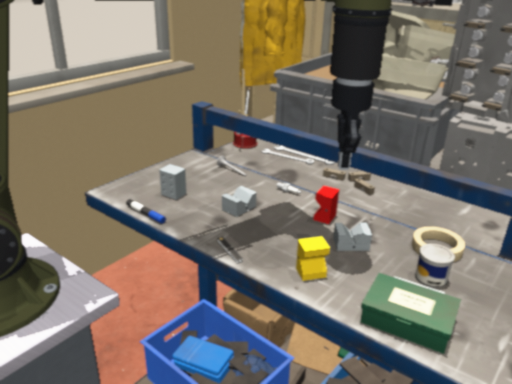

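The grey block sits groove up at (237,353). The mate (201,238) and the plain block (183,173) are where they were, and the arm is clear.

```bash
python3 -c "
from h import *
print(sign_off())"
```

```text
the job is handed in; nothing more can be done
None
```

The steel V-block is tipped over and sits flat with its groove up about 55 mm from where it lay; the other blocks weren't touched, the arm is clear, and the job was handed in at about 6 s (no verdict was returned).

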